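# Peel the clinging top board tray off its stack and hold it to the code reader

### The job

The blue board tray is stuck in the black trays below it. Take it by the orange tab and peel it off: raise the tab corner first while the opposite corner stays under its yellow catch, then draw that corner out from under the catch and lift the tray clear, leaving the black stack standing flat where it is and the other things on the bench undisturbed. Finish still holding the tray by its tab, level and still, right way up, with its middle over the middle of the code reader's window and its underside about 10 cm above the window.

Things in the scene. Friction and masses are not known exactly. Their poses are not given: they have to be found in the camera images.
- tray: Blue formed tray with two green boards fixed in it, about 0.13 kg, nested in the black stack. Origin: centre of the pocket's underside, z up. Flat flange 156 (x) x 116 (y) x 5 mm, underside 16 mm and top 21 mm above the origin; the pocket below it is 100 x 48 mm. Orange tab at the -x -y corner; the +x +y corner sits under the yellow catch
- tray_tab (a point): Centre of the orange tab, in the tray's frame (-62.6, -46.6, +41) mm. The tab is an upright plate 26 mm long, 10 mm thick, 40 mm high, standing on the flange (20 mm above and below this point). Its length lies along the tray's diagonal, 0.639 rad from the tray's +x towards +y; grip across it, along 2.210 rad from +x
- tray_far_corner (a point): The tray's corner opposite the tab, underside of the flange, in the tray's frame (+78, +58, +16) mm. The peel turns about this corner
- lower_stack: Stack of black formed trays, one loose body of about 0.9 kg on the bench, 156 x 116 mm, rim 40 mm high, open pocket 130 x 90 mm. Origin: centre of its underside; axes parallel to the seated tray's, whose origin lies 24 mm above this one
- catch (a point): Underside of the yellow catch over the tray's far corner, 48.5 mm above the bench. The catch (top 54 mm high) covers 16 mm of the corner, along the diagonal, 3.5 mm above the flange: the tray can tilt about 0.2 rad there, but while level it cannot rise; drawing it 22 mm along the diagonal towards the tab frees it
- clips (a point): Point midway between the two yellow sprung clips, which press on the flange's edges at the middles of its -x and -y sides and resist the first 6 mm of lift with about 1 to 2 N each; clip tops 46 mm above the bench
- reader: Grey code reader fixed to the bench, 170 x 150 x 42 mm, with a greenish glass window 120 x 100 mm in a black frame on its top. Origin: centre of its underside; z up
- reader_window (a point): Middle of the reader's window, on the glass, 43 mm above the bench
- screwdriver: Bystander: loose screwdriver lying between the stack and the reader, about 20 cm long along its x. Origin on its underside
- heat_sink: Bystander: loose finned aluminium heat sink 50 x 50 x 28 mm, near the robot. Origin: centre of its underside
- terminal_block: Bystander: loose green terminal block 50 x 18 x 20 mm. Origin: centre of its underside
- meter: Bystander: loose orange hand-held meter 90 x 170 x 38 mm lying on its back. Origin: centre of its underside
- motor: Bystander: loose black stepper motor 56 x 56 x 73 mm with its shaft up. Origin: centre of its underside
- spool: Bystander: loose white spool, 60 mm across, 40 mm high. Origin: centre of its underside
- profile_offcut: Bystander: loose aluminium profile offcut 160 x 30 x 30 mm. Origin: centre of its underside
There are look-alikes about, which are no part of the job. Leave any red or turquoise look-alike of the tray alone.

How it is judged:
By the outcome, as a careful person would: the job done as asked, in the order asked, and still so for the second after the job is handed in, while the arm keeps its last pose, push and grip.
It also fails if it takes over 48 s, if anything falls off the work surface, if the arm or the gripper's body presses on something with over 40 N, if the wrist force passes 120 N, or if a joint passes its speed limit or range.

### The arm

A 6-joint arm with a two-finger parallel gripper is mounted at the origin on the work surface. World frame = base frame: x ahead of the robot, y to its left, z up, the work surface at z = 0. Lengths are in m, angles in degrees, forces in N, time in s.
With the tool pointing down it reaches from about 0.375 to 0.9 m from the base axis. Payload 3.1 kg.
Tool frame: the origin (TCP) lies between the finger pads; the fingertips stand 22 mm ahead of it and the grasp point (between the pads) lies 3 mm ahead of it (bot.tip_extent is the distance from the TCP to the fingertips, in m); y points along the fingers, z is the direction in which the jaws open and shut, and the axes are right-handed (so a half turn about y gives the same grasp; the last joint's range is limited). The gripper opens to 87 mm and grips with 3 to 60 N. Pads are 19 mm wide; open, the fingers measure 117 mm over their backs; the gripper's body (75 mm by 190 mm) begins 51 mm behind the grasp point.
Start: joints at [-75.143, 30.224, 82.088, -0, 67.689, -10.227], TCP at [0.265, -0.566, 0.245] pointing down, gripper open.
Joint ranges: [-176.69, 176.69], [-43.24, 126.21], [12.49, 139.97], [-82, 262], [0, 151.66], [-163.58, 163.58]. Speed limits (degrees/s): [159.86, 159.86, 180, 180, 180, 180].

### API

Orientations are given as a 3x3 rotation matrix whose columns are the frame's x, y, z axes.
In Python, from rig import bot, eyes, models gives the robot as it stands. The module is installed in compiled form; this text tells all that it offers.
- The arm moves only by the tool arm_command, never from a script. Its arguments are lists of equal length, an entry for each row: "translation": the shift along the tool's x, y, z each as a share of 0.08 m, from -1 to 1, a list of three; "rotation": the turn, a rotation vector about the tool's x, y, z each as a share of 60 degrees, from -1 to 1, a list of three; "grip": the closure, from -1 (fully open) to 1 (shut), so that 0 is half open. In form: {"translation": [[x, y, z], ...], "rotation": [[rx, ry, rz], ...], "grip": [grip, ...]}. A call has 1 to 5 rows; each row is the pose to reach, as a shift and turn from the pose commanded when the call began, along the tool's axes at that moment; what a row does not reach only later rows make up. A row lasts 1/10 s, in which the tool goes at most 50 mm and 8.59 degrees, less where a joint would pass 70% of its speed; a pose out of reach is approached as far as the arm can. A call with a number of a shift or a turn outside -1 to 1 is refused whole. A call with a gripper value outside its range is refused whole. The fingers move at their own pace and stop on an object; the grip force is fixed at half the most. Time passes only in rows, so rows that repeat a pose let the fingers close. It gives the time, the measured TCP pose, the force and the opening at its end, in the units of the state.
- bot.read_state(): the state, without advancing time (a new reading comes with each control period).
- eyes.capture(name): name is "scene" or "top"; returns a dict with "image" (384x512x3 uint8, blue, green, red), "mtx" (3x3 intrinsics, pixels), "rvec" (rotation vector, rad) and "tvec" (3), from world to camera coordinates, as OpenCV has them. Camera axes: x right, y down, z forward; pixel columns grow to the right and rows downward; lengths in m; the calibration is good to about 2 mm. A picture is of the moment at which its call begins. There is no depth.
- bot.hand_in(): hands the job in, once; it reports no verdict.
Trained networks look in the newest picture that a camera, given by its name, has taken for a name from the list of things; names that differ only in an ending like _2 or _b are one class to them, and where a whole thing is asked for, a point or a joint stands for the part that bears it (a point fixed in the world has none). Each returns a list of dicts, best first, with "conf" (0 to 1); they miss things now and then, are a little off and sometimes report something else, mostly with a low value. They report only what shows in the picture. A call takes as long as a camera call. They do not tell look-alikes from the thing itself.
- models.recognise(camera, thing): "extent" ([left, top, right, bottom] as shares, 0 to 1, of the picture: columns of its width, rows of its height, round what is visible of it).
- models.spot_point(camera, thing): "point" ([column, row] as shares, 0 to 1, of the picture: columns of its width, rows of its height: a listed point, or the origin of a listed thing).
The state is a dict: "time_s": time; "joint_positions": joint angles; "qvel": joint speeds; "tau": joint torques, N m; "position": TCP position; "tcp_rot": TCP orientation; "force": force on the tool from outside, world axes, zero at the start; "moment": the same for the moment, N m; "opening": opening from 0.0 (shut) to 1.0 (fully open).
Only numpy, scipy, OpenCV 4.12 (cv2) and the standard library are available. Lean on these libraries where they do the work, as an engineer would, in place of code of your own. Each camera call takes 0.05 s, during which the arm holds its last target. There are 200 camera calls.

## Working session

There is one attempt and no reset: what is moved stays moved. The work goes in short steps, Python scripts to look and compute and a tool call to move; the robot and the scene stay as the last step left them, time stands still between calls to the robot, and variables do not carry over. Pictures are saved under pics/ and viewed, about 8 in all and at most 12, crops included, and the job is handed in when it is done.

Besides the shell and the picture viewer there is one more tool, called after "Emit:" in YAML: its name, and indented under it one key for each argument. arm_command: Moves the arm, as the interface text tells. Shift numbers are shares of 0.08 m and turn numbers shares of 60 degrees, none past 1 either way. Its arguments: {"type":"object","properties":{"translation":{"type":"array"},"rotation":{"type":"array"},"grip":{"type":"array"}},"required":["translation","rotation","grip"]}

```bash
mkdir -p pics
cat > h.py <<'E'
import numpy as np, cv2
from rig import bot, eyes, models
def cap(n,f=None):
    c=eyes.capture(n)
    if f: cv2.imwrite('pics/'+f,c['image'])
    return c
def P(c):
    R,_=cv2.Rodrigues(np.array(c['rvec'],float)); return np.array(c['mtx'])@np.c_[R,np.array(c['tvec']).reshape(3)]
def tri(cs,ps):
    A=[]
    for c,p in zip(cs,ps):
        M=P(c); A+=[p[0]*M[2]-M[0],p[1]*M[2]-M[1]]
    A=np.array(A); X=np.linalg.svd(A)[2][-1]; return X[:3]/X[3]
def onz(c,p,z):
    M=P(c); A=np.array([p[0]*M[2]-M[0],p[1]*M[2]-M[1]])
    return np.r_[np.linalg.solve(A[:,:2],-A[:,2]*z-A[:,3]),z]
def proj(c,X):
    q=P(c)@np.r_[X,1]; return q[:2]/q[2]
E
cat > a.py <<'E'
from h import *
s=cap('scene','s.png'); t=cap('top','t.png')
np.set_printoptions(precision=4,suppress=True)
cv2.imwrite('pics/st.png',cv2.resize(np.vstack([s['image'],t['image']]),None,fx=.78,fy=.78))
for n in ['tray','tray_tab','tray_far_corner','catch','clips','reader','reader_window','lower_stack','screwdriver','motor']:
    for cn,c in(('scene',s),('top',t)):
        print(n,cn,[(np.round(np.array(d['point'])*[512,384],1).tolist(),round(d['conf'],2)) for d in models.spot_point(cn,n)[:4]])
print(bot.read_state()['time_s'],bot.read_state()['tcp_rot'],s['tvec'],t['tvec'],bot.tip_extent)
E
python3 a.py
```

```text
tray scene [([203.3, 192.6], 0.92), ([249.6, 235.0], 0.87), ([123.1, 291.1], 0.61)]
tray top [([272.3, 272.6], 0.9), ([283.7, 175.7], 0.89), ([224.3, 239.6], 0.59), ([419.4, 240.6], 0.58)]
tray_tab scene [([229.1, 234.7], 0.9), ([102.3, 276.8], 0.82), ([214.1, 174.4], 0.66)]
tray_tab top [([433.4, 261.2], 0.92), ([298.0, 189.2], 0.8), ([251.9, 265.5], 0.58)]
tray_far_corner scene [([272.5, 234.8], 0.95), ([179.9, 202.2], 0.94), ([145.8, 300.3], 0.86), ([337.0, 135.9], 0.45)]
tray_far_corner top [([261.2, 155.3], 0.86), ([411.0, 214.2], 0.55)]
catch scene [([276.6, 235.3], 0.85)]
catch top [([261.2, 155.8], 0.76)]
clips scene [([239.6, 233.3], 0.69), ([285.6, 202.1], 0.16)]
clips top [([292.7, 184.8], 0.51), ([347.2, 197.8], 0.47)]
reader scene []
reader top [([138.8, 182.3], 0.61), ([84.3, 191.1], 0.32)]
reader_window scene [([323.7, 158.9], 0.88)]
reader_window top [([139.4, 180.2], 0.66)]
lower_stack scene [([252.1, 239.5], 0.72)]
lower_stack top []
screwdriver scene [([286.3, 199.8], 0.48)]
screwdriver top [([214.0, 177.5], 0.73)]
motor scene [([336.8, 138.0], 0.67), ([228.2, 233.8], 0.3)]
motor top [([81.8, 194.0], 0.61), ([282.3, 176.2], 0.29)]
1.1 [[-0.9057  0.      0.424 ]
 [-0.424  -0.     -0.9057]
 [-0.     -1.      0.    ]] [-0.3076 -0.3132  1.8982] [-0.1232  0.5161  1.1901] 0.022
```

```bash
ls pics
```

```text
s.png
st.png
t.png
```

View pics/st.png

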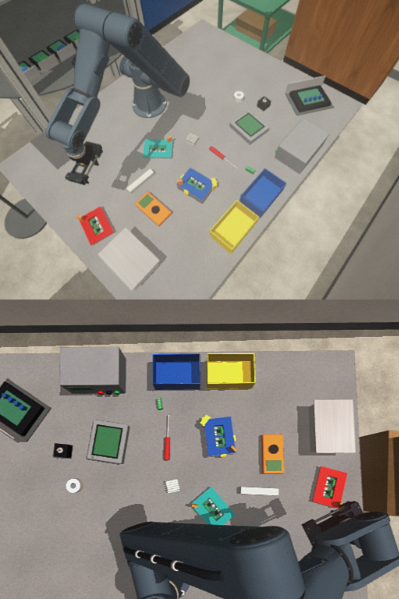

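The blue tray is at scene (250,235) and top (284,176). The turquoise one (203,193 / 272,273) and the red one (123,291 / 419,241) are look-alikes. I'll confirm the blue one in a crop.

```bash
cat > b.py <<'E'
from h import *
s=cap('scene'); t=cap('top')
np.set_printoptions(precision=4,suppress=True)
a=s['image'][205:265,215:295]; b=t['image'][140:205,240:320]
cv2.imwrite('pics/c.png',np.hstack([cv2.resize(a,(400,300),interpolation=cv2.INTER_CUBIC),cv2.resize(b,(400,325),interpolation=cv2.INTER_CUBIC)[:300]]))
T=lambda a,b:print(tri([s,t],[a,b]))
T([249.6,235],[283.7,175.7]);T([229.1,234.7],[298,189.2]);T([272.5,234.8],[261.2,155.3]);T([276.6,235.3],[261.2,155.8]);T([323.7,158.9],[139.4,180.2]);T([239.6,233.3],[292.7,184.8]);T([336.8,138],[81.8,194]);T([286.3,199.8],[214,177.5])
E
python3 b.py
```

```text
[ 0.5859 -0.2364  0.0418]
[ 0.5337 -0.2875  0.0543]
[ 0.653  -0.1678  0.03  ]
[ 0.6592 -0.1611  0.0208]
[0.5805 0.2488 0.044 ]
[ 0.5552 -0.2627  0.0556]
[ 0.532   0.4611 -0.033 ]
[ 0.5844 -0.0031  0.0182]
```

View pics/c.png

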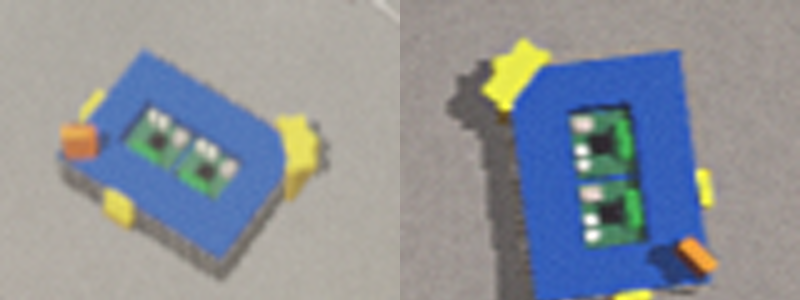

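The crop shows the blue tray with its orange tab at crop (80,140) left and (698,255) right, the catch at the opposite corner and both clips. That matches the description. Next I fit its pose from corners in both views, and the reader's as well.

```bash
cat > d.py <<'E'
from h import *
from scipy.optimize import least_squares, minimize
np.set_printoptions(precision=4,suppress=True)
s=cap('scene'); t=cap('top')
def orange(c,x0,x1,y0,y1):
    h=cv2.cvtColor(c['image'],cv2.COLOR_BGR2HSV)[y0:y1,x0:x1]
    m=(h[...,0]>4)&(h[...,0]<19)&(h[...,1]>130)&(h[...,2]>100); v,u=np.nonzero(m); return np.array([u.mean()+x0,v.mean()+y0]),m.sum()
os_,n1=orange(s,220,240,222,245); ot,n2=orange(t,290,312,180,200)
print('tab',os_,n1,ot,n2, tri([s,t],[os_,ot]))
obs=[(s,(243.4,215),(-78,58,21)),(s,(227.2,236),(-78,-58,21)),(s,(259.4,256),(78,-58,21)),(t,(296.4,150.2),(78,-58,21)),(t,(267.4,200),(-78,58,21)),(t,ot,(-62.6,-46.6,52)),(s,os_,(-62.6,-46.6,45))]
def pose(q,p):
    c,sn=np.cos(q[3]),np.sin(q[3]); p=np.array(p)/1e3
    return np.array([q[0]+c*p[0]-sn*p[1],q[1]+sn*p[0]+c*p[1],q[2]+p[2]])
f=lambda q:np.concatenate([proj(c,pose(q,m))-u for c,u,m in obs])
r=least_squares(f,[.59,-.236,.024,0.1]); print('free',r.x); print(r.fun.reshape(-1,2))
# silhouette refinement with z=.024 : blue mask vs projected flange, both cams
def bl(c):
    h=cv2.cvtColor(c['image'],cv2.COLOR_BGR2HSV); return ((h[...,0]>103)&(h[...,0]<125)&(h[...,1]>130)&(h[...,2]>70))
vis=[]
for c in(s,t):
    m=bl(c).astype(np.uint8); n,l,st,ce=cv2.connectedComponentsWithStats(m); u=proj(c,np.array([.585,-.236,.045]))
    k=min([i for i in range(1,n) if st[i,4]>200],key=lambda i:np.hypot(*(ce[i]-u))); vis.append((l==k)); print(st[k])
def cost(q):
    e=0
    for c,m in zip((s,t),vis):
        M=np.zeros((384*4,512*4),np.uint8); pts=np.array([proj(c,pose(q,(a,b,21))) for a,b in((-78,-58),(78,-58),(78,40),(58,58),(-78,58))])
        cv2.fillPoly(M,[np.round((pts+.5)*4*16).astype(int)],1,shift=4)
        M=cv2.resize(M.astype(np.float32),(512,384),interpolation=cv2.INTER_AREA)
        H=np.zeros_like(M); cv2.fillPoly(H,[np.round(np.array([proj(c,pose(q,(a,b,21))) for a,b in((-50,-24),(50,-24),(50,24),(-50,24))])).astype(int)],1)
        e+=np.sum(np.abs(M-m)*(1-H))
    return e
b=None
for z in(.020,.024,.028):
    r2=minimize(lambda v:cost([v[0],v[1],z,v[2]]),[r.x[0],r.x[1],r.x[3]],method='Nelder-Mead',options=dict(initial_simplex=np.array([r.x[[0,1,3]]]*4)+np.vstack([np.zeros(3),np.diag([.004,.004,.05])])))
    print(z,r2.x,r2.fun)
    if z==.024:b=r2.x
q=[b[0],b[1],.024,b[2]]; print('tab pt',pose(q,(-62.6,-46.6,41)),'far',pose(q,(78,58,16)))
# reader window green blob
for c,cn in((s,'s'),(t,'t')):
    w=proj(c,np.array([.58,.249,.043])); h=cv2.cvtColor(c['image'],cv2.COLOR_BGR2HSV)
    m=((h[...,0]>45)&(h[...,0]<85)&(h[...,1]>70)).astype(np.uint8); n,l,st,ce=cv2.connectedComponentsWithStats(m)
    k=min([i for i in range(1,n) if st[i,4]>60],key=lambda i:np.hypot(*(ce[i]-w)))
    R=cv2.minAreaRect(np.argwhere(l==k)[:,::-1].astype(np.float32)); print(cn,ce[k],R)
    if cn=='s':ws=np.array(R[0])
    else: wt=np.array(R[0])
    cc=[onz(c,p,.043) for p in cv2.boxPoints(R)]; print(np.array(cc))
print('win',tri([s,t],[ws,wt]),onz(t,wt,.043),onz(s,ws,.043))
for c in(s,t):
    for a,b_ in((-78,-58),(78,-58),(78,58),(-78,58)):
        cv2.circle(c['image'],tuple(np.round(proj(c,pose(q,(a,b_,21)))).astype(int)),0,(0,0,255),-1)
    cv2.circle(c['image'],tuple(np.round(proj(c,pose(q,(-62.6,-46.6,61)))).astype(int)),0,(255,255,255),-1)
a=s['image'][205:265,215:295]; bb=t['image'][140:205,240:320]
cv2.imwrite('pics/d.png',np.hstack([cv2.resize(a,(400,300),interpolation=0),cv2.resize(bb,(400,325),interpolation=0)[:300]]))
E
python3 d.py
```

```text
tab [230.6667 232.8   ] 30 [298.75   190.7083] 24 [ 0.5323 -0.284   0.0625]
free [ 0.589  -0.2304  0.0159  0.1133]
[[ 0.0711 -0.268 ]
 [-0.9583 -0.1558]
 [-0.6151  0.6157]
 [-0.8811 -0.5772]
 [-0.3616 -0.0851]
 [ 0.1573 -0.0838]
 [ 0.0179  0.1134]]
[232 216  39  40 626]
[ 263  150   38   50 1211]
0.02 [ 0.5889 -0.2289  0.0977] 268.75
0.024 [ 0.5887 -0.2284  0.1096] 293.125
0.028 [ 0.5884 -0.229   0.0916] 333.3125
tab pt [ 0.5316 -0.2816  0.065 ] far [ 0.6599 -0.1623  0.04  ]
s [320.018  159.1985] ((319.9792175292969, 159.02261352539062), (27.643280029296875, 18.85886001586914), 42.51044845581055)
[[0.5089 0.209  0.043 ]
 [0.5038 0.3096 0.043 ]
 [0.635  0.2828 0.043 ]
 [0.6371 0.1859 0.043 ]]
t [136.9553 181.5306] ((136.90184020996094, 181.56927490234375), (31.05898094177246, 37.107666015625), 9.7824068069458)
[[0.518  0.3097 0.043 ]
 [0.64   0.2909 0.043 ]
 [0.6213 0.1888 0.043 ]
 [0.4996 0.2083 0.043 ]]
win [0.57   0.2512 0.0363] [0.5695 0.2494 0.043 ] [0.5722 0.2461 0.043 ]
```

View pics/d.png

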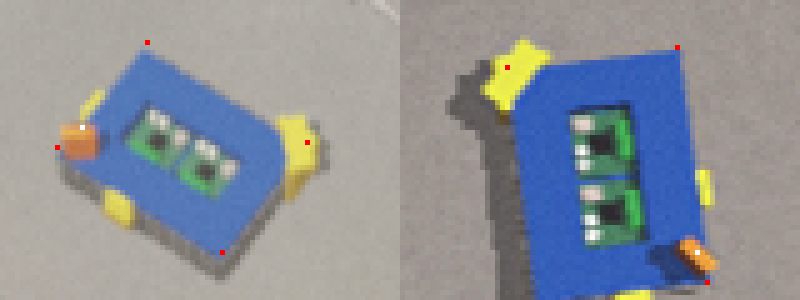

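The overlay sits within about 1 px on both views. That gives:

| Item | Value |
|---|---|
| Tab | (0.532, -0.282), about 65 mm high (two-view tab height 62 mm) |
| Yaw | about 0.10 rad |
| Window | (0.571, 0.248) |

Approaching in five equal hops.

Emit:
arm_command:
  translation:
    - [-0.3, 0.08, -0.12]
    - [-0.6, 0.17, -0.24]
    - [-0.905, 0.25, -0.36]
  rotation:
    - [0, 0, 0]
    - [0, 0, 0]
    - [0, 0, 0]
  grip: [-1, -1, -1]

```text
time_s: 1.6
position: [0.3187, -0.5088, 0.2243]
tcp_rot: [[-0.906, 0.0, 0.423], [-0.423, -0.0, -0.906], [-0.0, -1.0, 0.0]]
force: [0.5, -0.9, 0.1]
opening: 0.999
```

Emit:
arm_command:
  translation:
    - [-0.3, 0.08, -0.12]
    - [-0.6, 0.17, -0.24]
    - [-0.905, 0.25, -0.36]
  rotation:
    - [0, 0, 0]
    - [0, 0, 0]
    - [0, 0, 0]
  grip: [-1, -1, -1]

```text
time_s: 1.9
position: [0.3723, -0.4517, 0.2043]
tcp_rot: [[-0.906, 0.0, 0.424], [-0.424, -0.0, -0.906], [-0.0, -1.0, 0.0]]
force: [-0.1, 0.2, 0.5]
opening: 0.999
```

Emit:
arm_command:
  translation:
    - [-0.3, 0.08, -0.12]
    - [-0.6, 0.17, -0.24]
    - [-0.905, 0.25, -0.36]
  rotation:
    - [0, 0, 0]
    - [0, 0, 0]
    - [0, 0, 0]
  grip: [-1, -1, -1]

```text
time_s: 2.2
position: [0.4258, -0.395, 0.1843]
tcp_rot: [[-0.906, 0.0, 0.424], [-0.424, -0.0, -0.906], [-0.0, -1.0, 0.0]]
force: [0.1, 0.7, -0.0]
opening: 0.996
```

Emit:
arm_command:
  translation:
    - [-0.3, 0.08, -0.12]
    - [-0.6, 0.17, -0.24]
    - [-0.905, 0.25, -0.36]
  rotation:
    - [0, 0, 0]
    - [0, 0, 0]
    - [0, 0, 0]
  grip: [-1, -1, -1]

```text
time_s: 2.5
position: [0.4792, -0.3382, 0.1643]
tcp_rot: [[-0.906, 0.0, 0.424], [-0.424, -0.0, -0.906], [-0.0, -1.0, 0.0]]
force: [0.4, 0.4, 0.6]
opening: 0.997
```

Emit:
arm_command:
  translation:
    - [-0.3, 0.08, -0.12]
    - [-0.6, 0.17, -0.24]
    - [-0.905, 0.25, -0.36]
    - [-0.905, 0.25, -0.36]
    - [-0.905, 0.25, -0.36]
  rotation:
    - [0, -0.1, 0]
    - [0, -0.2, 0]
    - [0, -0.288, 0]
    - [0, -0.288, 0]
    - [0, -0.288, 0]
  grip: [-1, -1, -1, -1, -1]

```text
time_s: 3.0
position: [0.532, -0.2819, 0.1444]
tcp_rot: [[-0.739, -0.0, 0.674], [-0.674, -0.0, -0.739], [0.0, -1.0, -0.0]]
force: [-0.1, 0.0, 1.2]
opening: 1.001
```

Emit:
arm_command:
  translation:
    - [0, 0.25, 0]
    - [0, 0.5, 0]
    - [0, 0.7, 0]
    - [0, 0.88, 0]
    - [0, 0.88, 0]
  rotation:
    - [0, 0, 0]
    - [0, 0, 0]
    - [0, 0, 0]
    - [0, 0, 0]
    - [0, 0, 0]
  grip: [-1, -1, -1, -1, -1]

```text
time_s: 3.5
position: [0.5303, -0.2823, 0.0725]
tcp_rot: [[-0.74, -0.003, 0.673], [-0.673, 0.002, -0.74], [0.001, -1.0, -0.003]]
force: [-0.6, -1.0, -0.6]
opening: 1.0
```

```bash
cat > v.py <<'E'
from h import *
import sys
f=sys.argv[1]; s=cap('scene'); t=cap('top')
x,y,z=map(float,sys.argv[2:5]); o=[]
for c in(s,t):
    u,v=np.round(proj(c,np.array([x,y,z]))).astype(int); u=max(u,50);v=max(v,40)
    o.append(cv2.resize(c['image'][v-40:v+40,u-50:u+50],(400,320),interpolation=cv2.INTER_CUBIC))
cv2.imwrite('pics/'+f,np.hstack(o))
E
python3 v.py g.png .57 -.25 .06
```

```text
(no output)
```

View pics/g.png

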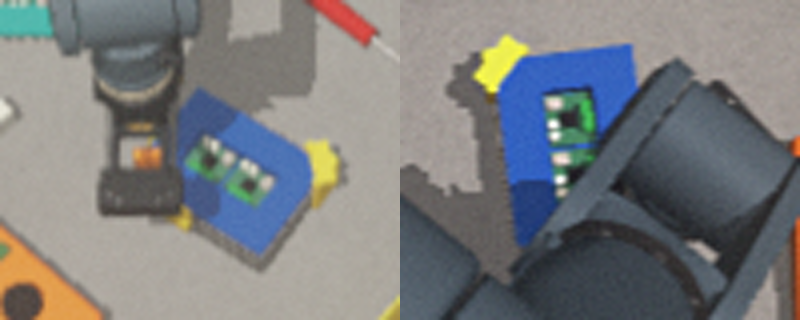

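The tab shows at crop (147,155), between the open fingers, so I can close.

Emit:
arm_command:
  translation:
    - [0, 0, 0]
    - [0, 0, 0]
    - [0, 0, 0]
    - [0, 0, 0]
    - [0, 0, 0]
  rotation:
    - [0, 0, 0]
    - [0, 0, 0]
    - [0, 0, 0]
    - [0, 0, 0]
    - [0, 0, 0]
  grip: [-0.6, -0.2, 0.2, 0.4, 0.6]

```text
time_s: 4.1
position: [0.5319, -0.2821, 0.0744]
tcp_rot: [[-0.739, 0.0, 0.674], [-0.674, -0.0, -0.739], [-0.0, -1.0, 0.0]]
force: [-0.9, -0.4, 0.1]
opening: 0.63
```

Emit:
arm_command:
  translation:
    - [0, 0, 0]
    - [0, 0, 0]
    - [0, 0, 0]
    - [0, 0, 0]
    - [0, 0, 0]
  rotation:
    - [0, 0, 0]
    - [0, 0, 0]
    - [0, 0, 0]
    - [0, 0, 0]
    - [0, 0, 0]
  grip: [0.7, 0.8, 1, 1, 1]

```text
time_s: 4.6
position: [0.5318, -0.2821, 0.0741]
tcp_rot: [[-0.739, -0.0, 0.674], [-0.674, 0.0, -0.739], [-0.0, -1.0, -0.0]]
force: [0.7, 0.2, 0.3]
opening: 0.174
```

Emit:
arm_command:
  translation:
    - [0, 0, 0]
    - [0, 0, 0]
    - [0, 0, 0]
    - [0, 0, 0]
    - [0, 0, 0]
  rotation:
    - [0, 0, 0]
    - [0, 0, 0]
    - [0, 0, 0]
    - [0, 0, 0]
    - [0, 0, 0]
  grip: [1, 1, 1, 1, 1]

```text
time_s: 5.1
position: [0.5319, -0.2822, 0.0742]
tcp_rot: [[-0.739, 0.0, 0.674], [-0.674, -0.0, -0.739], [-0.0, -1.0, 0.0]]
force: [0.5, -0.1, -0.6]
opening: 0.111
```

Gripped at about 9.7 mm, which fits the 10 mm tab. Now the peel about the far corner, first half to 0.075 rad.

Emit:
arm_command:
  translation:
    - [-0.007, -0.033, 0]
    - [-0.014, -0.066, 0]
    - [-0.021, -0.098, 0]
    - [-0.03, -0.13, 0]
    - [-0.038, -0.163, 0]
  rotation:
    - [0, 0, -0.0143]
    - [0, 0, -0.0286]
    - [0, 0, -0.043]
    - [0, 0, -0.0573]
    - [0, 0, -0.0716]
  grip: [1, 1, 1, 1, 1]

```text
time_s: 5.6
position: [0.5338, -0.28, 0.0875]
tcp_rot: [[-0.736, -0.057, 0.674], [-0.672, -0.052, -0.739], [0.077, -0.997, -0.0]]
force: [-1.4, -0.5, -1.4]
opening: 0.111
```

Emit:
arm_command:
  translation:
    - [0, 0, 0]
    - [0, 0, 0]
    - [0, 0, 0]
  rotation:
    - [0, 0, 0]
    - [0, 0, 0]
    - [0, 0, 0]
  grip: [1, 1, 1]

```text
time_s: 5.9
position: [0.5338, -0.2801, 0.0871]
tcp_rot: [[-0.737, -0.056, 0.674], [-0.672, -0.05, -0.739], [0.075, -0.997, -0.001]]
force: [-1.0, -1.2, -0.8]
opening: 0.114
```

```bash
python3 v.py p.png .6 -.22 .05
```

```text
(no output)
```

View pics/p.png

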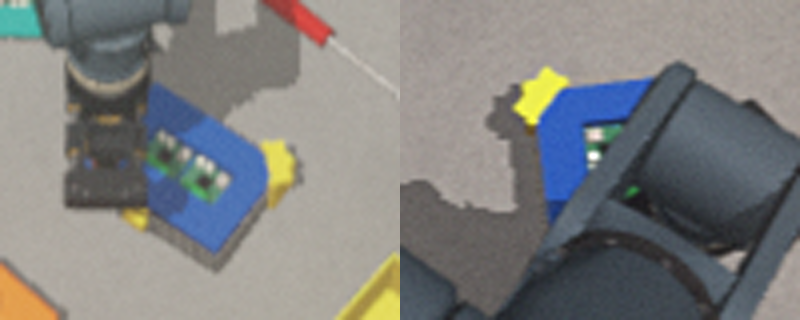

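The tray tilts with the stack flat and its far corner still under the catch, at crop (282,170) scene and (540,97) top. Second half of the peel.

Emit:
arm_command:
  translation:
    - [-0.007, -0.031, 0]
    - [-0.014, -0.061, 0]
    - [-0.02, -0.091, 0]
    - [-0.028, -0.122, 0]
    - [-0.035, -0.152, 0]
  rotation:
    - [0, 0, -0.0133]
    - [0, 0, -0.0266]
    - [0, 0, -0.04]
    - [0, 0, -0.0533]
    - [0, 0, -0.0666]
  grip: [1, 1, 1, 1, 1]

```text
time_s: 6.5
position: [0.5365, -0.2777, 0.0993]
tcp_rot: [[-0.731, -0.108, 0.674], [-0.667, -0.098, -0.739], [0.146, -0.989, -0.0]]
force: [-3.0, -2.8, -0.9]
opening: 0.113
```

Emit:
arm_command:
  translation:
    - [0, 0, 0]
    - [0, 0, 0]
    - [0, 0, 0]
  rotation:
    - [0, 0, 0]
    - [0, 0, 0]
    - [0, 0, 0]
  grip: [1, 1, 1]

```text
time_s: 6.8
position: [0.5365, -0.2777, 0.0991]
tcp_rot: [[-0.731, -0.107, 0.674], [-0.667, -0.097, -0.739], [0.145, -0.989, -0.0]]
force: [-4.4, -3.0, -1.0]
opening: 0.115
```

Clips are free and the tilt is 0.145 rad. The roughly 5 N points along the draw direction, as the corner presses on the catch post. Now draw along the diagonal.

Emit:
arm_command:
  translation:
    - [0.037, 0.004, 0]
    - [0.075, 0.007, 0]
    - [0.112, 0.011, 0]
    - [0.149, 0.0155, 0]
    - [0.149, 0.0155, 0]
  rotation:
    - [0, 0, 0]
    - [0, 0, 0]
    - [0, 0, 0]
    - [0, 0, 0]
    - [0, 0, 0]
  grip: [1, 1, 1, 1, 1]

```text
time_s: 7.3
position: [0.5278, -0.2859, 0.0997]
tcp_rot: [[-0.732, -0.106, 0.673], [-0.666, -0.097, -0.739], [0.144, -0.99, 0.0]]
force: [-0.7, 0.4, -0.5]
opening: 0.115
```

Emit:
arm_command:
  translation:
    - [0.037, 0.001, 0]
    - [0.075, 0.002, 0]
    - [0.15, 0.003, 0]
    - [0.2, 0, 0]
    - [0.2, 0, 0]
  rotation:
    - [0, 0, 0]
    - [0, 0, 0]
    - [0, 0, 0]
    - [0, 0, 0]
    - [0, 0, 0]
  grip: [1, 1, 1, 1, 1]

```text
time_s: 7.8
position: [0.5157, -0.2969, 0.1021]
tcp_rot: [[-0.732, -0.107, 0.673], [-0.666, -0.097, -0.739], [0.144, -0.99, 0.0]]
force: [0.6, 0.4, -1.0]
opening: 0.116
```

```bash
python3 v.py q.png .6 -.22 .05
```

```text
(no output)
```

View pics/q.png

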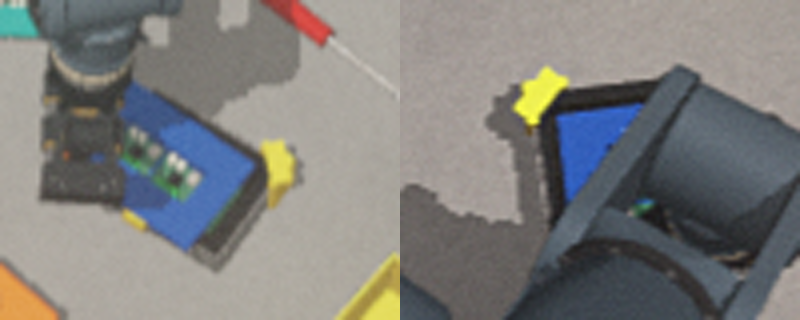

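The tray is drawn 28 mm: its far corner at top crop (557,113) is outside the yellow catch, and the black stack has not moved. Lifting straight up.

Emit:
arm_command:
  translation:
    - [0.05, -0.05, 0]
    - [0.08, -0.15, 0]
    - [0.1, -0.3, 0]
    - [0.13, -0.5, 0]
    - [0.15, -0.7, 0]
  rotation:
    - [0, 0, 0]
    - [0, 0, 0]
    - [0, 0, 0]
    - [0, 0, 0]
    - [0, 0, 0]
  grip: [1, 1, 1, 1, 1]

```text
time_s: 8.4
position: [0.5136, -0.299, 0.1606]
tcp_rot: [[-0.731, -0.106, 0.674], [-0.667, -0.098, -0.739], [0.144, -0.99, 0.001]]
force: [-0.3, -0.9, -1.5]
opening: 0.112
```

Emit:
arm_command:
  translation:
    - [0.03, -0.2, 0]
    - [0.06, -0.4, 0]
    - [0.1, -0.7, 0]
    - [0.13, -0.9, 0]
    - [0.13, -0.9, 0]
  rotation:
    - [0, 0, 0.02]
    - [0, 0, 0.05]
    - [0, 0, 0.08]
    - [0, 0, 0.11]
    - [0, 0, 0.1385]
  grip: [1, 1, 1, 1, 1]

```text
time_s: 8.9
position: [0.5149, -0.3001, 0.236]
tcp_rot: [[-0.739, 0.007, 0.674], [-0.674, -0.003, -0.739], [-0.003, -1.0, 0.008]]
force: [-0.0, 0.1, -1.7]
opening: 0.114
```

Emit:
arm_command:
  translation:
    - [0, 0, 0]
    - [0, 0, 0]
  rotation:
    - [0, 0, 0]
    - [0, 0, 0]
  grip: [1, 1]

```text
time_s: 9.1
position: [0.5131, -0.2988, 0.2323]
tcp_rot: [[-0.739, 0.0, 0.674], [-0.674, 0.0, -0.739], [-0.0, -1.0, 0.0]]
force: [0.0, -0.4, -2.4]
opening: 0.113
```

```bash
python3 v.py r.png .57 -.25 .13; python3 -c "
from h import *
print(bot.read_state())"
```

```text
{'time_s': 9.2, 'joint_positions': array([-4.09582716e+01,  2.86767790e+01,  8.74635373e+01,  9.53666486e-03,
        6.39080149e+01,  6.65772279e+00]), 'qvel': array([ 0.20647897,  0.4237921 ,  0.0225941 ,  0.01164351, -0.0713969 ,
       -0.09155772]), 'tau': array([-1.54537414e-01, -4.30704975e+01, -1.73153222e+01,  1.61856269e-01,
        1.84207427e-02, -2.83520767e-04]), 'position': array([ 0.51328256, -0.29849429,  0.2316132 ]), 'tcp_rot': array([[-7.38692948e-01, -5.39037078e-04,  6.74041866e-01],
       [-6.74042080e-01,  6.65831325e-04, -7.38692650e-01],
       [-5.06154611e-05, -9.99999633e-01, -8.55178578e-04]]), 'force': array([ 0.34612555, -0.15903566, -2.22157559]), 'moment': array([-0.09856319,  0.0355253 ,  0.04757398]), 'opening': 0.11397771353286745}
```

View pics/r.png

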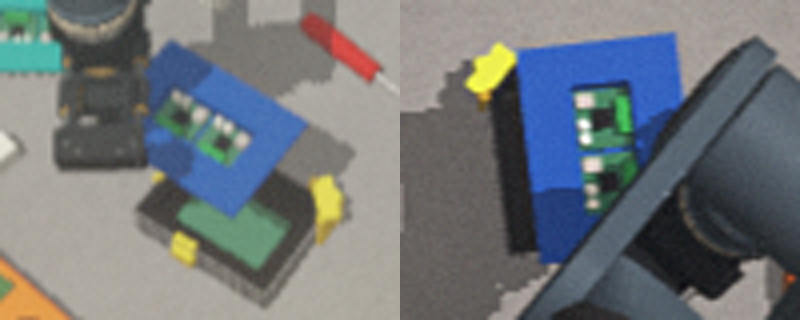

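The tray is lifted clear, the stack stands flat with catch and clips in place, and the green in its pocket is visible beneath. Carrying it +y to above the window.

Emit:
arm_command:
  translation:
    - [-0.1, 0, -0.11]
    - [-0.25, 0, -0.27]
    - [-0.43, 0, -0.47]
    - [-0.63, 0, -0.69]
    - [-0.833, 0, -0.91]
  rotation:
    - [0, 0, 0]
    - [0, 0, 0]
    - [0, 0, 0]
    - [0, 0, 0]
    - [0, 0, 0]
  grip: [1, 1, 1, 1, 1]

```text
time_s: 9.7
position: [0.5132, -0.1971, 0.2316]
tcp_rot: [[-0.738, -0.001, 0.675], [-0.675, 0.001, -0.738], [-0.0, -1.0, -0.001]]
force: [-0.9, -0.5, -0.9]
opening: 0.112
```

Emit:
arm_command:
  translation:
    - [-0.2, 0, -0.22]
    - [-0.4, 0, -0.44]
    - [-0.6, 0, -0.66]
    - [-0.833, 0, -0.91]
  rotation:
    - [0, 0, 0]
    - [0, 0, 0]
    - [0, 0, 0]
    - [0, 0, 0]
  grip: [1, 1, 1, 1]

```text
time_s: 10.1
position: [0.5131, -0.0986, 0.2319]
tcp_rot: [[-0.738, -0.0, 0.675], [-0.675, 0.001, -0.738], [-0.0, -1.0, -0.001]]
force: [0.1, 0.8, -1.4]
opening: 0.112
```

Emit:
arm_command:
  translation:
    - [-0.2, 0, -0.22]
    - [-0.4, 0, -0.44]
    - [-0.6, 0, -0.66]
    - [-0.833, 0, -0.91]
  rotation:
    - [0, 0, 0]
    - [0, 0, 0]
    - [0, 0, 0]
    - [0, 0, 0]
  grip: [1, 1, 1, 1]

```text
time_s: 10.5
position: [0.5128, 0.0, 0.2319]
tcp_rot: [[-0.738, -0.001, 0.675], [-0.675, 0.001, -0.738], [0.0, -1.0, -0.001]]
force: [0.6, -0.4, -0.7]
opening: 0.113
```

Emit:
arm_command:
  translation:
    - [-0.2, 0, -0.22]
    - [-0.4, 0, -0.44]
    - [-0.6, 0, -0.66]
    - [-0.833, 0, -0.91]
  rotation:
    - [0, 0, 0]
    - [0, 0, 0]
    - [0, 0, 0]
    - [0, 0, 0]
  grip: [1, 1, 1, 1]

```text
time_s: 10.9
position: [0.5125, 0.0985, 0.2318]
tcp_rot: [[-0.738, -0.001, 0.675], [-0.675, 0.001, -0.738], [0.0, -1.0, -0.001]]
force: [0.8, -0.6, -1.1]
opening: 0.112
```

Emit:
arm_command:
  translation:
    - [-0.22, 0, -0.24]
    - [-0.45, 0, -0.49]
    - [-0.62, 0, -0.68]
    - [-0.75, 0, -0.82]
    - [-0.833, 0, -0.91]
  rotation:
    - [0, 0, 0]
    - [0, 0, 0]
    - [0, 0, 0]
    - [0, 0, 0]
    - [0, 0, 0]
  grip: [1, 1, 1, 1, 1]

```text
time_s: 11.4
position: [0.5131, 0.1967, 0.2318]
tcp_rot: [[-0.737, -0.001, 0.676], [-0.676, 0.0, -0.737], [0.0, -1.0, -0.001]]
force: [-0.4, -0.4, -1.8]
opening: 0.109
```

Emit:
arm_command:
  translation:
    - [0, 0.1, 0]
    - [0, 0.25, 0]
    - [0, 0.4, 0]
    - [0, 0.48, 0]
    - [0, 0.48, 0]
  rotation:
    - [0, 0, 0]
    - [0, 0, 0]
    - [0, 0, 0]
    - [0, 0, 0]
    - [0, 0, 0]
  grip: [1, 1, 1, 1, 1]

```text
time_s: 11.9
position: [0.5135, 0.1938, 0.1917]
tcp_rot: [[-0.74, -0.004, 0.673], [-0.673, -0.0, -0.74], [0.003, -1.0, -0.002]]
force: [0.6, 0.3, -2.2]
opening: 0.112
```

Emit:
arm_command:
  translation:
    - [0, 0, 0]
    - [0, 0, 0]
    - [0, 0, 0]
    - [0, 0, 0]
    - [0, 0, 0]
  rotation:
    - [0, 0, 0]
    - [0, 0, 0]
    - [0, 0, 0]
    - [0, 0, 0]
    - [0, 0, 0]
  grip: [1, 1, 1, 1, 1]

```text
time_s: 12.4
position: [0.5145, 0.1947, 0.1938]
tcp_rot: [[-0.739, 0.001, 0.674], [-0.674, 0.0, -0.739], [-0.001, -1.0, 0.0]]
force: [0.2, 0.0, -2.7]
opening: 0.115
```

```bash
cat > w.py <<'E'
from h import *
s=cap('scene','s2.png'); t=cap('top','t2.png'); p=bot.read_state()['position']; print(p)
# expected tray corners from grip
c,sn=np.cos(.105),np.sin(.105); off=np.array([.0568,.0533]); o=np.array([p[0]+off[0],p[1]+off[1],p[2]-.0503]); out=[]
for k in(s,t):
    im=cv2.resize(k['image'],None,fx=5,fy=5,interpolation=cv2.INTER_CUBIC)
    for a,b in((-78,-58),(78,-58),(78,58),(-78,58)):
        q=proj(k,o+np.array([c*a-sn*b,sn*a+c*b,21])/1e3); cv2.circle(im,tuple(np.round((q+.5)*5).astype(int)),3,(0,0,255),-1)
    u,v=np.round(proj(k,o)*5).astype(int); out.append(cv2.copyMakeBorder(im,200,200,200,200,0)[v:v+400,u:u+400])
cv2.imwrite('pics/e.png',np.hstack(out))
for n in('tray','tray_far_corner'):
  for cn in('scene','top'): print(n,cn,[(np.round(np.array(d['point'])*[512,384],1).tolist(),round(d['conf'],2)) for d in models.spot_point(cn,n)[:4]])
print(o,proj(s,o),proj(t,o))
E
python3 w.py
```

```text
[0.51445639 0.19471214 0.19366751]
tray scene [([324.1, 143.9], 0.96), ([125.2, 293.4], 0.89), ([201.0, 191.7], 0.58)]
tray top [([422.9, 241.9], 0.88), ([126.2, 177.4], 0.6), ([273.2, 268.0], 0.57)]
tray_far_corner scene [([146.6, 299.5], 0.81), ([344.6, 144.6], 0.78), ([237.2, 233.7], 0.73), ([182.0, 207.2], 0.69)]
tray_far_corner top [([105.1, 155.1], 0.95), ([298.2, 275.7], 0.64), ([409.6, 212.0], 0.59)]
[0.57125639 0.24801214 0.14336751] [322.99322263 143.94675778] [126.8628609  177.10670049]
```

View pics/e.png

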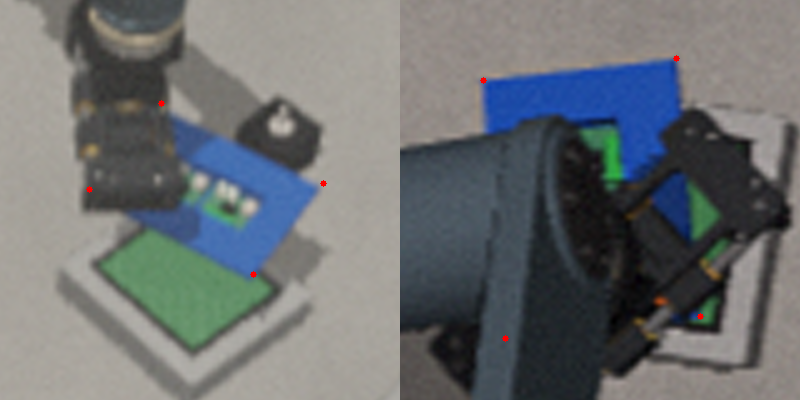

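The tray's seen corners fall within about 1 px of the prediction for a level tray with its origin at (0.571, 0.248, 0.143), which is 10 cm above the window. One overall check of the bench before handing in.

Run:
```python
import cv2,numpy as np
print([a.shape for a in map(cv2.imread,['pics/s.png','pics/s2.png'])])
cv2.imwrite('pics/f.png',np.vstack([np.hstack([cv2.imread('pics/s.png')[80:330,60:420],cv2.imread('pics/s2.png')[80:330,60:420]]),np.hstack([cv2.imread('pics/t.png')[50:300,60:420],cv2.imread('pics/t2.png')[50:300,60:420]])]))
```

```text
[(384, 512, 3), (384, 512, 3)]
```

View pics/f.png

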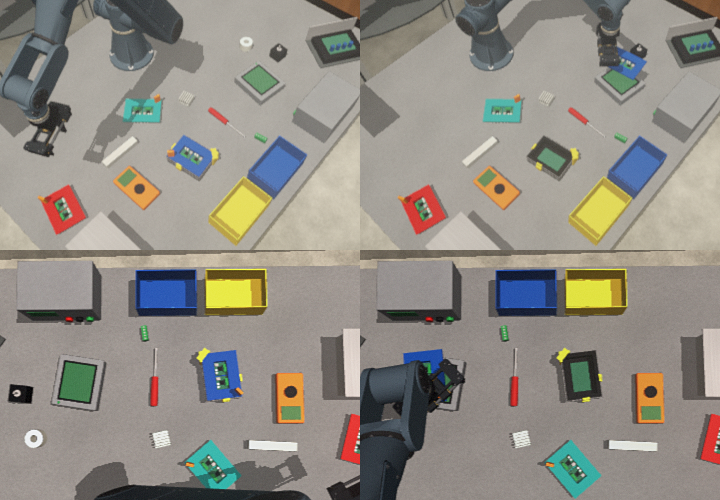

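Everything visible sits where it did before. The stack has not moved, and the spool is hidden behind the gripper but well below the arm's path. Handing in.

```bash
python3 -c "
from h import *
s=bot.read_state(); print(s['time_s'],s['position'],abs(s['qvel']).max(),s['opening'],s['force']); print(bot.hand_in())"
```

```text
12.7 [0.51442309 0.19468641 0.19352651] 0.1487544135895672 0.11330113330645916 [-0.06836263  0.06648593 -1.75869988]
the job is handed in; nothing more can be done
None
```

I gripped the blue tray by its orange tab and peeled the tab corner up to about 0.145 rad with the far corner still under the catch. I then drew it 28 mm along the diagonal, lifted it clear, and carried it level to the code reader. The job was handed in at 12.7 s with the tray still held.

**Final pose:** the last check put the tray's middle at about (0.571, 0.248) m, over the window's measured middle. Its underside was about 0.143 m high, roughly 10 cm above the glass. The visible corners were within about 1 px of a level tray, which leaves room for about 1° of tilt, and the joints were practically still.

**Stack and bench:** the black stack stood flat and unmoved with its catch and clips in place, and the other visible things looked the same before and after. The highest force readings I saw were about 5 N, when the corner pressed on the catch post just before the draw.

**Not confirmed or in disagreement:**
- **Spool:** it was hidden by the arm in the final pictures, so I could not confirm it, though the arm passed well above it.
- **Window position:** the two cameras disagreed by about 3 mm in x and y, so I used the average. The trained network's point was about 1 cm off in x, and I did not use it.

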